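# Seat the vial carrier in the shaker and load it

## Task

Slide the metal vial carrier along its channel in the shaker, away from the shaker's front panel and without lifting it out, until its ribs drop into the slots underneath and it sits fully down, flush; the slots are hidden under the carrier and their place varies, so feel for the drop, go gently and stop there rather than forcing it against the slot. Then stand the vial upright in one of the carrier's two sockets, let go, and leave the cup, the tape roll and the petri dish where they are.

Things in the scene. Friction and masses are not known exactly. Their poses are not given: they have to be found in the camera images.
- shaker: white housing 284 (x) x 128 (y) x 42 mm high, fixed. Origin: centre of its underside. x: sliding direction, from the front panel with dark window and two keys (-x end) to the back. Channel in its top 99 mm wide, x -111 to +111 mm; bed 36 mm, rail tops 42 mm above the table
- channel (a point): middle of the channel at the height of the bed, axes as the shaker's. Two slots cross the bed, each 13 mm wide, 6 mm deep, 62 mm apart between centres, hidden under the carrier. Their place along x differs each time: from its start the carrier must slide 18 to 46 mm in +x until its ribs drop in
- carrier: loose brushed metal plate 168 (x) x 96 (y) x 6 mm, 0.2 to 0.35 kg, in the channel with 1.5 mm play each side, x along it. It slides on two cross ribs 10 mm wide, 5 mm high, 62 mm apart. Origin: centre, underside of ribs; 36 mm above the table. With the ribs in the slots (1.5 mm play each way) it is 5 mm lower, plate top flush with the rails at 42 mm
- knob (a point): centre, half-way up, of the upright round black knob in the middle of the carrier: 26 mm diameter, 30 mm high, foot on the plate. It stands 62 mm above the table before the drop and 57 mm after. Axes as the carrier's. The carrier can be held by it or pushed at it; sliding takes 2 to 6 N, over 25 N would be forcing it
- socket_left (a point): centre of the floor (the plate's top) of the carrier's left socket, an upright ring 14 mm high, inner diameter 27 mm, outer 35 mm; 48 mm ahead (+x) of the knob and 24 mm to its left (+y)
- socket_right (a point): the same for the right socket, 24 mm to the right (-y) of the knob's middle line; the two sockets are alike and both empty at the start
- vial_centre (a point): centre, half-way up, of the loose white-capped glass vial, 23 mm diameter, 58 mm high, about 22 g, standing upright on the table to the right of the shaker; its z axis points to the cap
- cup: loose clear plastic cup, 74 mm diameter, 72 mm high, a bystander; origin at the centre of its underside
- tape_roll: loose roll of tape lying flat, 74 mm diameter, 19 mm high, a bystander; origin at the centre of its underside
- dish: loose petri dish, 98 mm diameter, 17 mm high, a bystander; origin at the centre of its underside
There are look-alikes about, which are no part of the job. Leave any brown or yellow look-alike of the part that bears vial_centre alone. Of the things that look like the carrier, the larger one is meant.

How it is judged:
By the outcome, as a careful person would: the job done as asked, in the order asked, and still so for the second after the job is handed in, with the robot touching nothing.
It also fails if it takes over 67 s, if anything falls off the work surface, if the arm or the gripper's body presses on something with over 40 N, if the wrist force passes 120 N, or if a joint passes its speed limit or range.

## Robot

A 6-joint arm with a two-finger parallel gripper is mounted at the origin on a cart in front of the work surface, level with it; the furniture and walls round the work are solid. World frame = base frame: x ahead of the robot, y to its left, z up, the work surface at z = 0. Lengths are in m, angles in degrees, forces in N, time in s.
With the tool pointing down it reaches from about 0.25 to 0.725 m from the base axis. Payload 9.7 kg.
Tool frame: the origin (TCP) lies midway between the tips of the shut fingers; the grasp point (between the pads) lies 19 mm behind it (bot.hold_point_z is the distance from the TCP to the grasp point, in m); z points along the fingers, y is the line along which they close (so a half turn about z gives the same grasp; the last joint's range is limited). The gripper opens to 85 mm and grips with 20 to 120 N. Pads are 22 mm wide; open, the fingers measure 114 mm over their backs; the gripper's body (76 mm by 85 mm) begins 54 mm behind the grasp point. The pads swing forward as they close: fully open they stand 13 mm farther back than shut.
Start: joints at [70.417, 4.979, 10.078, 95.1, 0, 90], TCP at [0.184, 0.518, 0.231] pointing down, gripper open.
Joint ranges: [-179.16, 179.16], [-48.56, 103.87], [-65.8, 70.77], [-126.05, 130.52], [-82.76, 87.17], [-180, 180]. Speed limits (degrees/s): [127.2, 127.2, 147.25, 180, 180, 180].

## Interface

Orientations are given as [roll, pitch, yaw] about the fixed x, y, z axes, in that order (R = Rz(yaw) Ry(pitch) Rx(roll)).
In Python, from workcell import bot gives the robot as it stands.
- The arm moves only by the tool play_rows, never from a script. Its argument "steps" is a list that holds one entry, the list of rows, each a list of 4 numbers: the shift along the tool's x, y, z in m, then the turn about the tool's z in rad. In form: [[[tx, ty, tz, yaw], ...]]. A call has exactly 5 rows; each row shifts and turns the commanded pose from where the row before left it, along the tool's axes as they then stand; what a row does not reach is not made up. A row lasts 1/12 s, in which the tool goes at most 41.7 mm and 7.16 degrees, less where a joint would pass 70% of its speed; a pose out of reach is approached as far as the arm can. A call is refused whole if a number of a shift passes 0.0417 or a number of a turn 0.125, either way. A call with a gripper value outside its range is refused whole. "gripper" is the finger opening in m, from 0 to 0.0854, set as the call begins (left out, the last holds). The fingers move at their own pace and stop on an object; "squeeze" is the grip in N (left out, the last holds). Time passes only in rows, so rows that do not move let the fingers close, or fill a call up. It gives the time, the measured TCP pose, the force, the opening and the grip force at its end, in the units of the state.
- bot.get_obs(): the state, without advancing time (a new reading comes with each control period).
- bot.camera(name): name is "scene" or "top" or "wrist"; returns a dict with "img" (480x640x3 uint8, blue, green, red), "vfov" (degrees; the focal length in pixels is half the picture's height over the tangent of half this angle, whatever the lens; pixels are square), "cx", "cy" (the principal point, pixels), "D" ([k1, k2, p1, p2, k3] as OpenCV has them; the pictures are not rectified), "xyz" and "attitude" of the camera in the world. Camera axes: x right, y down, z forward; pixel columns grow to the right and rows downward; lengths in m; the calibration is good to about 2 mm. A picture is of the moment at which its call begins. There is no depth.
- bot.job_done(): hands the job in; it is judged then, once.
The state is a dict: "time": time; "q": joint angles; "qd": joint speeds; "joint_efforts": joint torques, N m; "ee_pos": TCP position; "tcp_rot": TCP orientation; "wrist_force": force on the tool from outside, world axes, zero at the start; "torque": the same for the moment, N m; "opening": finger opening in m; "grasp_force": force on a finger pad.
Only numpy, scipy, OpenCV 4.12 (cv2) and the standard library are available. Lean on these libraries where they do the work, as an engineer would, in place of code of your own. Each camera call takes 0.05 s, during which the arm holds its last target. There are 200 camera calls.

## Working session

There is one attempt and no reset: what is moved stays moved. The work goes in short steps, Python scripts to look and compute and a tool call to move; the robot and the scene stay as the last step left them, time stands still between calls to the robot, and variables do not carry over. Pictures are saved under pics/ and viewed, at most 11 in all, crops included, and the job is handed in when it is done.

Besides the shell and the picture viewer there is one more tool, called by a JSON object that holds its "fn" and its "kwargs", one argument or row to a line. play_rows: Moves the arm, as the interface text tells. Its arguments: {"type":"object","properties":{"steps":{"type":"array","items":{"type":"array","items":{"type":"array","items":{"type":"number"}}}},"gripper":{"type":"number"},"squeeze":{"type":"number"}},"required":["steps"]}

```bash
mkdir -p pics; ls; python3 - <<'E'
from workcell import bot
import cv2
for n in ("scene","top"):
    c=bot.camera(n); cv2.imwrite(f"pics/{n}0.png",c["img"]); print(n,{k:c[k] for k in c if k!="img"})
print(bot.get_obs(),bot.hold_point_z)
E
```

```text
pics
scene {'vfov': 42.129860572002606, 'cx': 321.5541743359853, 'cy': 242.3707485319827, 'D': array([-0.00309876,  0.        ,  0.        ,  0.        ,  0.        ]), 'xyz': array([-0.01539754, -0.95081917,  1.17683784]), 'attitude': array([-134.78247987,   -0.82747492,  -28.32713062])}
top {'vfov': 52.13662820644306, 'cx': 311.3802424386926, 'cy': 241.9502713692589, 'D': array([-0.12438468,  0.        ,  0.        ,  0.        ,  0.        ]), 'xyz': array([0.42309546, 0.0033795 , 1.35038679]), 'attitude': array([-174.67644168,   -0.52433656,  -88.37319989])}
{'time': 0.1, 'q': array([7.04164015e+01, 5.00948065e+00, 1.00390819e+01, 9.51001446e+01,
       2.38023587e-04, 9.00004444e+01]), 'qd': array([-0.01901535, -0.10407454,  0.18252114, -0.07054455,  0.06094089,
        0.16024725]), 'joint_efforts': array([ 1.91491432e-03, -5.21560979e+01,  4.65654087e+01,  1.59913773e-02,
        1.03249297e-04,  5.82834900e-06]), 'ee_pos': array([0.1842793 , 0.5179891 , 0.23064006]), 'tcp_rot': array([-1.79929457e+02, -2.37476252e-04,  1.60415957e+02]), 'wrist_force': array([ 0.43099194, -0.23935684, -0.73375319]), 'torque': array([0.04387551, 0.02814064, 0.00344562]), 'grasp_force': 0.0, 'opening': 0.08534731549603702} 0.0187
```

View pics/top0.png

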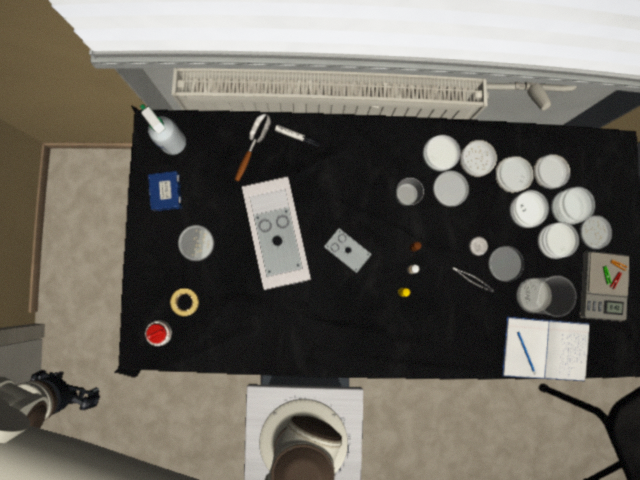

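View pics/scene0.png

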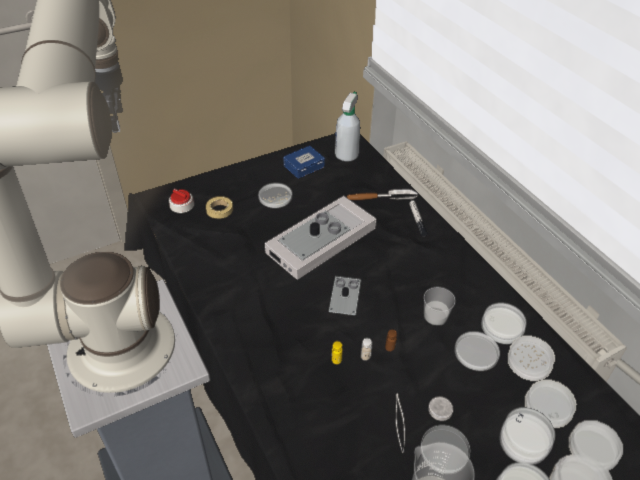

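Top picture: shaker about (277,232) with front panel at its lower end, knob of the large carrier (277,240), carrier look-alike (348,250). The vial candidates are white (413,269), yellow (404,292) and brown (416,246). I choose the white-capped vial and the carrier inside the shaker, and will check both in a crop.

```bash
cat > h.py <<'E'
import numpy as np, cv2
from scipy.spatial.transform import Rotation as R
from workcell import bot
def K(c):
    f=240/np.tan(np.radians(c["vfov"])/2)
    return np.array([[f,0,c["cx"]],[0,f,c["cy"]],[0,0,1.]])
def Rw(c): return R.from_euler("xyz",c["attitude"],degrees=True).as_matrix()
def to_plane(c,px,z):
    px=np.array(px,float).reshape(-1,1,2)
    u=cv2.undistortPoints(px,K(c),c["D"]).reshape(-1,2)
    d=np.c_[u,np.ones(len(u))]@Rw(c).T
    return c["xyz"]+d*((z-c["xyz"][2])/d[:,2])[:,None]
def proj(c,P):
    r=Rw(c).T; P=np.array(P,float).reshape(-1,3)
    return cv2.projectPoints(P,cv2.Rodrigues(r)[0],-r@c["xyz"],K(c),c["D"])[0].reshape(-1,2)
E
python3 - <<'E'
from h import *
c=bot.camera("top"); s=bot.camera("scene")
print("knob top z.077", to_plane(c,[277,240],.077), to_plane(s,[315,224],.077))
print("vial top", to_plane(c,[413.5,268.5],.058), to_plane(s,[367,342],.058))
a=cv2.resize(c["img"][170:310,225:365],(560,560),interpolation=cv2.INTER_CUBIC)
b=cv2.resize(s["img"][190:390,250:410],None,fx=2.8,fy=2.8,interpolation=cv2.INTER_CUBIC)[:560]
b=cv2.resize(s["img"][190:390,250:410],(240*1,300))
cv2.imwrite("pics/a.png",np.hstack([a,np.vstack([cv2.resize(s["img"][320:380,320:410],(240,160)),cv2.resize(s["img"][190:280,255:390],(240,160)),cv2.resize(c["img"][230:310,380:440],(240,240))])]))
E
```

```text
knob top z.077 [[0.54452421 0.0848692  0.077     ]] [[0.54143443 0.0843507  0.077     ]]
vial top [[ 0.48102363 -0.27785493  0.058     ]] [[ 0.47492409 -0.28587131  0.058     ]]
```

View pics/a.png

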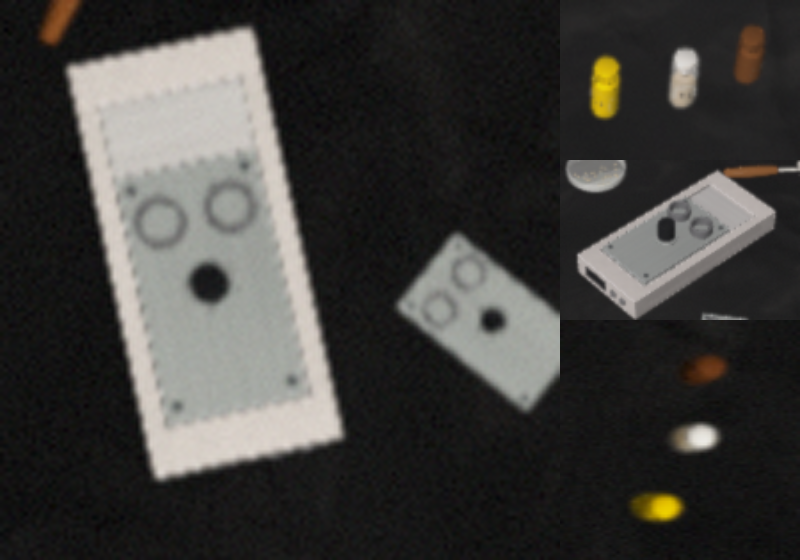

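```bash
python3 - <<'E'
from h import *
c=bot.camera("top"); w=bot.camera("wrist")
cr=np.array([(67,67),(255,27),(343,437),(157,480)])/4+[225,170]-.4
P=to_plane(c,cr,.042); print(P[:,:2], P.mean(0))
print([np.linalg.norm(P[i]-P[(i+1)%4]) for i in range(4)])
for a,b in((3,0),(2,1)): d=P[b]-P[a]; print(np.degrees(np.arctan2(d[1],d[0])))
d=P[0]-P[1]; print("y",np.degrees(np.arctan2(d[1],d[0])))
print(to_plane(c,np.array([(209,283)])/4+[225,170]-.4,.077))
print("plate hole corners",to_plane(c,np.array([(130,190),(244,165),(292,380),(177,405)])/4+[225,170]-.4,.047)[:,:2])
print("rings",to_plane(c,np.array([(160,221),(231,206)])/4+[225,170]-.4,.061)[:,:2])
o=bot.get_obs(); T=R.from_euler("xyz",o["tcp_rot"],degrees=True).as_matrix()
print("cam in tool",T.T@(w["xyz"]-o["ee_pos"]),(T.T@Rw(w)).round(2).tolist(),w["vfov"],w["D"])
E
```

```text
[[ 0.69130066  0.18923957]
 [ 0.72249143  0.06253169]
 [ 0.44662316 -0.00518749]
 [ 0.41444143  0.11756896]] [0.56871417 0.09103818 0.042     ]
[np.float64(0.13049042845480688), np.float64(0.28405842013417615), np.float64(0.1269047262791527), np.float64(0.2859854983414306)]
14.513567844457581
13.792054039406427
y 103.82913717580719
[[0.54359633 0.08522838 0.077     ]]
plate hole corners [[0.60752583 0.14239982]
 [0.62665768 0.06648486]
 [0.48334899 0.02979173]
 [0.4644994  0.10560563]]
rings [[0.5853942  0.12018052]
 [0.59676629 0.07348757]]
cam in tool [ 0.06935354 -0.00087516 -0.14259126] [[0.0, -0.96, -0.27], [1.0, 0.0, 0.0], [0.0, -0.27, 0.96]] 64.0929647035536 [-0.06821032  0.          0.          0.          0.        ]
```

{"fn": "play_rows", "kwargs": {
  "steps": [
    [[-0.0297,-0.0208,0.002,0],[-0.0297,-0.0208,0.002,0],[-0.0297,-0.0208,0.002,0],[-0.0297,-0.0208,0.002,0],[-0.0297,-0.0208,0.002,0]]
  ],
  "gripper": 0
}}

```text
time: 0.72
ee_pos: [0.2899, 0.369, 0.2212]
tcp_rot: [180.0, 0.0, 160.5]
wrist_force: [1.3, -0.6, 0.0]
opening: 0.0254
grasp_force: 0.0
```

{"fn": "play_rows", "kwargs": {
  "steps": [
    [[-0.0297,-0.0208,0.002,0],[-0.0297,-0.0208,0.002,0],[-0.0297,-0.0208,0.002,0],[-0.0297,-0.0208,0.002,0],[-0.0297,-0.0208,0.002,0]]
  ]
}}

```text
time: 1.13
ee_pos: [0.3951, 0.221, 0.2114]
tcp_rot: [180.0, 0.0, 160.4]
wrist_force: [-0.0, 1.1, -0.6]
opening: -0.0002
grasp_force: 0.0
```

{"fn": "play_rows", "kwargs": {
  "steps": [
    [[-0.0297,-0.0208,0.002,0],[-0.0297,-0.0208,0.002,0],[-0.0297,-0.0208,0.002,0],[-0.0297,-0.0208,0.002,0],[-0.0297,-0.0208,0.002,0]]
  ]
}}

```text
time: 1.55
ee_pos: [0.5002, 0.0731, 0.2013]
tcp_rot: [180.0, 0.0, 160.4]
wrist_force: [0.9, 0.8, 0.8]
opening: -0.0
grasp_force: 0.0
```

{"fn": "play_rows", "kwargs": {
  "steps": [
    [[0,0,0,-0.117],[0,0,0,-0.117],[0,0,0,-0.117],[0,0,0,-0.117],[0,0,0,-0.117]]
  ]
}}

```text
time: 1.97
ee_pos: [0.4995, 0.0747, 0.2012]
tcp_rot: [180.0, -0.0, -165.8]
wrist_force: [0.1, 1.1, -0.5]
opening: -0.0003
grasp_force: 0.0
```

```bash
python3 - <<'E'
from h import *
w=bot.camera("wrist"); o=bot.get_obs()
for k in("time","q","ee_pos","tcp_rot","wrist_force","opening"): print(k,o[k])
cv2.imwrite("pics/w1.png",w["img"])
print(proj(w,[[.5435,.085,.077],[.5435,.085,.047],[.5854,.1202,.061],[.5968,.0735,.061]]))
E
```

```text
time 2.0167
q [ 8.51564362e+00 -1.70085822e+00 -9.51100876e-02  9.16108509e+01
  8.03260330e-04 -6.22284839e+00]
ee_pos [0.49950854 0.07479552 0.20123851]
tcp_rot [ 1.79998648e+02 -4.98564475e-03 -1.65261508e+02]
wrist_force [-0.00574031  0.10078086  0.70821852]
opening -0.00025066572789290026
[[321.31056769 290.75982492]
 [321.31548555 276.31445289]
 [349.92587488 337.82689419]
 [292.06124786 337.32487442]]
```

View pics/w1.png

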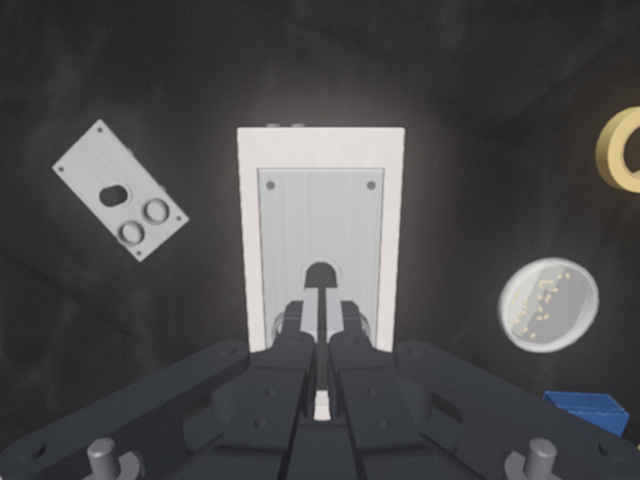

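Wrist picture: shaker front at (238..404,128), plate near edge from (257,168) to (383,168), knob foot about (321,270), shut fingers just below it.

```bash
python3 - <<'E'
from h import *
w=bot.camera("wrist")
P=to_plane(w,[(257.5,168.5),(383.5,168.5)],.047)[:,:2];S=to_plane(w,[(238,128.5),(404.5,128),(249,350),(393,350)],.042)[:,:2]
H=to_plane(w,[(270,185),(371,185)],.047)[:,:2]
for A in (P,S[:2],S[2:],H): d=A[0]-A[1]; print(A.mean(0),np.linalg.norm(d),np.degrees(np.arctan2(d[1],d[0]))+90)
for i in (0,1): d=S[i+2]-S[i]; print("side",np.degrees(np.arctan2(d[1],d[0])))
t=np.radians(14.1);u=np.array([np.cos(t),np.sin(t)])
print("knob from plate edge",P.mean(0)+.084*u)
E
```

```text
[0.45825067 0.06235197] 0.09667298834968299 14.781365607089285
[0.42902077 0.05522994] 0.12688581826841172 14.953678032681225
[0.61397612 0.10378642] 0.1294251219069476 14.773210401226848
[0.47054067 0.06558727] 0.0782815075108965 14.78099794378484
side 14.32898239441911
side 15.090139234487593
knob from plate edge [0.53971992 0.08281563]
```

{"fn": "play_rows", "kwargs": {
  "steps": [
    [[0,0,0.035,0],[0,0,0.035,0],[0,-0.001,0.035,0],[0,0,0.03,0],[0,0,0.011,0]]
  ]
}}

```text
time: 2.48
ee_pos: [0.4974, 0.0736, 0.0509]
tcp_rot: [180.0, -0.3, -166.3]
wrist_force: [-0.9, 0.3, -2.1]
opening: -0.0001
grasp_force: 0.0
```

{"fn": "play_rows", "kwargs": {
  "steps": [
    [[-0.004,0,0,0],[-0.004,0,0,0],[-0.003,0,0,0],[-0.002,0,0,0],[0,0,0,0]]
  ]
}}

```text
time: 2.9
ee_pos: [0.5138, 0.0773, 0.0569]
tcp_rot: [-180.0, 0.1, -166.1]
wrist_force: [-0.1, 0.4, 0.1]
opening: -0.0002
grasp_force: 0.0
```

{"fn": "play_rows", "kwargs": {
  "steps": [
    [[-0.001,0,0,-0.01],[-0.001,0,0,0],[-0.001,0,0,0],[-0.001,0,0,0],[0,0,0,0]]
  ]
}}

```text
time: 3.32
ee_pos: [0.5164, 0.0781, 0.0553]
tcp_rot: [180.0, 0.0, -165.5]
wrist_force: [0.0, 0.2, 0.3]
opening: -0.0001
grasp_force: 0.0
```

{"fn": "play_rows", "kwargs": {
  "steps": [
    [[-0.001,0,0,0],[-0.001,0,0,0],[-0.001,0,0,0],[-0.001,0,0,0],[-0.001,0,0,0]]
  ]
}}

```text
time: 3.73
ee_pos: [0.5208, 0.0792, 0.0552]
tcp_rot: [-180.0, -0.0, -165.5]
wrist_force: [-2.8, -0.4, 1.2]
opening: -0.0001
grasp_force: 1.2
```

{"fn": "play_rows", "kwargs": {
  "steps": [
    [[-0.001,0,0,0],[-0.001,0,0,0],[-0.001,0,0,0],[-0.001,0,0,0],[-0.001,0,0,0]]
  ]
}}

```text
time: 4.15
ee_pos: [0.526, 0.0806, 0.0553]
tcp_rot: [-180.0, -0.0, -165.5]
wrist_force: [-1.2, -0.7, 1.1]
opening: 0.0001
grasp_force: 1.1
```

{"fn": "play_rows", "kwargs": {
  "steps": [
    [[-0.001,0,0,0],[-0.001,0,0,0],[-0.001,0,0,0],[-0.001,0,0,0],[-0.001,0,0,0]]
  ]
}}

```text
time: 4.57
ee_pos: [0.5308, 0.0818, 0.0553]
tcp_rot: [180.0, -0.0, -165.5]
wrist_force: [-0.8, 0.0, -0.3]
opening: -0.0002
grasp_force: 1.0
```

{"fn": "play_rows", "kwargs": {
  "steps": [
    [[-0.0005,0,0,0],[-0.0005,0,0,0],[-0.0005,0,0,0],[-0.0005,0,0,0],[-0.0005,0,0,0]]
  ]
}}

```text
time: 4.98
ee_pos: [0.5332, 0.0824, 0.0553]
tcp_rot: [180.0, 0.0, -165.5]
wrist_force: [-1.6, -0.5, 0.2]
opening: -0.0001
grasp_force: 0.9
```

{"fn": "play_rows", "kwargs": {
  "steps": [
    [[-0.0004,0,0,0],[-0.0004,0,0,0],[-0.0004,0,0,0],[-0.0004,0,0,0],[-0.0004,0,0,0]]
  ]
}}

```text
time: 5.4
ee_pos: [0.5351, 0.0829, 0.0553]
tcp_rot: [180.0, -0.0, -165.5]
wrist_force: [-2.1, -0.4, 0.4]
opening: -0.0
grasp_force: 0.9
```

```bash
python3 - <<'E'
from h import *
w=bot.camera("wrist"); o=bot.get_obs(); print(o["ee_pos"],o["wrist_force"])
cv2.imwrite("pics/w2.png",w["img"][100:460,160:480])
E
```

```text
[0.53520727 0.08295052 0.0552703 ] [-1.01946846 -0.00336499  0.83195124]
```

View pics/w2.png

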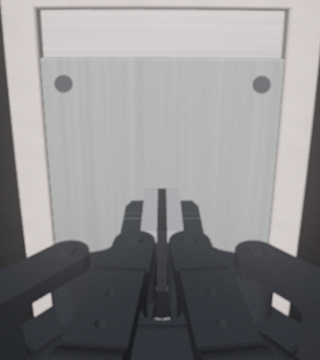

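Wrist crop: the carrier's near edge has moved off the channel end (row 58 vs 10), plate still raised and aligned. Continuing gently.

{"fn": "play_rows", "kwargs": {
  "steps": [
    [[-0.0004,0,0,0],[-0.0004,0,0,0],[-0.0004,0,0,0],[-0.0004,0,0,0],[-0.0004,0,0,0]]
  ]
}}

```text
time: 5.87
ee_pos: [0.5371, 0.0835, 0.0553]
tcp_rot: [-180.0, -0.0, -165.5]
wrist_force: [-1.9, 0.3, 0.6]
opening: -0.0001
grasp_force: 0.9
```

```bash
cat > e.py <<'E'
from h import *
# carrier near edge in shaker axis: strongest column-mean gradient rows in the wrist image (cols 215..275)
w=bot.camera("wrist"); o=bot.get_obs()
g=cv2.cvtColor(w["img"],cv2.COLOR_BGR2GRAY)[100:260,225:290].mean(1); d=np.diff(g)
i=np.argsort(-abs(d))[:6]; print(sorted((int(k)+100,round(float(d[k]),1)) for k in i)); 
for r in sorted(i): print(int(r)+100,(to_plane(w,[(321,r+100.5)],.047)[0,:2]@[.968,.252]).round(4),(to_plane(w,[(321,r+100.5)],.042)[0,:2]@[.968,.252]).round(4),end="; ")
print(o["ee_pos"][:2]@[.968,.252],o["wrist_force"])
E
python3 e.py
```

```text
[(100, -24.0), (101, -25.2), (103, 33.1), (104, 30.6), (105, 9.0), (156, -8.9)]
100 0.4595 0.4591; 101 0.4598 0.4594; 103 0.4605 0.4602; 104 0.4609 0.4606; 105 0.4613 0.4609; 156 0.4801 0.4804; 0.540996275434442 [-1.76427195 -1.00832052  0.63345885]
```

{"fn": "play_rows", "kwargs": {
  "steps": [
    [[-0.0004,0,0,0],[-0.0004,0,0,0],[-0.0004,0,0,0],[-0.0004,0,0,0],[-0.0004,0,0,0]]
  ]
}}

```text
time: 6.33
ee_pos: [0.539, 0.0839, 0.0553]
tcp_rot: [-180.0, -0.0, -165.5]
wrist_force: [-1.3, -0.9, 0.1]
opening: -0.0001
grasp_force: 0.8
```

{"fn": "play_rows", "kwargs": {
  "steps": [
    [[-0.0004,0,0,0],[-0.0004,0,0,0],[-0.0004,0,0,0],[-0.0004,0,0,0],[-0.0004,0,0,0]]
  ]
}}

```text
time: 6.75
ee_pos: [0.541, 0.0845, 0.0553]
tcp_rot: [180.0, -0.0, -165.5]
wrist_force: [-2.2, 1.0, 0.4]
opening: 0.0002
grasp_force: 0.8
```

{"fn": "play_rows", "kwargs": {
  "steps": [
    [[-0.0004,0,0,0],[-0.0004,0,0,0],[-0.0004,0,0,0],[-0.0004,0,0,0],[-0.0004,0,0,0]]
  ]
}}

```text
time: 7.17
ee_pos: [0.5429, 0.085, 0.0553]
tcp_rot: [180.0, 0.0, -165.5]
wrist_force: [-1.8, -0.1, -0.2]
opening: -0.0
grasp_force: 0.8
```

{"fn": "play_rows", "kwargs": {
  "steps": [
    [[-0.0004,0,0,0],[-0.0004,0,0,0],[-0.0004,0,0,0],[-0.0004,0,0,0],[-0.0004,0,0,0]]
  ]
}}

```text
time: 7.58
ee_pos: [0.5448, 0.0855, 0.0553]
tcp_rot: [180.0, -0.0, -165.5]
wrist_force: [-1.3, -1.1, -1.3]
opening: -0.0003
grasp_force: 0.8
```

{"fn": "play_rows", "kwargs": {
  "steps": [
    [[-0.0004,0,0,0],[-0.0004,0,0,0],[-0.0004,0,0,0],[-0.0004,0,0,0],[-0.0004,0,0,0]]
  ]
}}

```text
time: 8.0
ee_pos: [0.5468, 0.086, 0.0553]
tcp_rot: [-180.0, -0.0, -165.5]
wrist_force: [-2.6, -0.3, 0.2]
opening: 0.0001
grasp_force: 0.8
```

{"fn": "play_rows", "kwargs": {
  "steps": [
    [[-0.0004,0,0,0],[-0.0004,0,0,0],[-0.0004,0,0,0],[-0.0004,0,0,0],[-0.0004,0,0,0]]
  ]
}}

```text
time: 8.42
ee_pos: [0.5487, 0.0865, 0.0553]
tcp_rot: [-180.0, -0.0, -165.5]
wrist_force: [-0.8, 0.0, 0.1]
opening: -0.0
grasp_force: 0.8
```

{"fn": "play_rows", "kwargs": {
  "steps": [
    [[-0.0004,0,0,0],[-0.0004,0,0,0],[-0.0004,0,0,0],[-0.0004,0,0,0],[-0.0004,0,0,0]]
  ]
}}

```text
time: 8.83
ee_pos: [0.5507, 0.087, 0.0553]
tcp_rot: [-180.0, 0.0, -165.5]
wrist_force: [-1.7, -0.6, 1.0]
opening: -0.0
grasp_force: 0.9
```

```bash
python3 e.py
```

```text
[(109, -2.5), (154, -5.2), (155, -10.7), (156, -3.4), (173, -2.6), (189, 2.5)]
109 0.4767 0.4765; 154 0.4934 0.4937; 155 0.4938 0.4941; 156 0.4942 0.4945; 173 0.5007 0.5012; 189 0.507 0.5077; 0.5549923429588755 [-1.48353301 -0.85091785 -0.01685405]
```

{"fn": "play_rows", "kwargs": {
  "steps": [
    [[-0.0004,0,0,0],[-0.0004,0,0,0],[-0.0004,0,0,0],[-0.0004,0,0,0],[-0.0004,0,0,0]]
  ]
}}

```text
time: 9.3
ee_pos: [0.5526, 0.0875, 0.0553]
tcp_rot: [-180.0, -0.0, -165.5]
wrist_force: [-2.6, -1.1, 1.5]
opening: 0.0001
grasp_force: 0.9
```

{"fn": "play_rows", "kwargs": {
  "steps": [
    [[-0.0004,0,0,0],[-0.0004,0,0,0],[-0.0004,0,0,0],[-0.0004,0,0,0],[-0.0004,0,0,0]]
  ]
}}

```text
time: 9.72
ee_pos: [0.5531, 0.0876, 0.0552]
tcp_rot: [-180.0, -0.2, -165.5]
wrist_force: [-11.1, -3.0, 5.9]
opening: 0.0
grasp_force: 6.0
```

Force rose to 11 N: stop and ease off, then check the height.

{"fn": "play_rows", "kwargs": {
  "steps": [
    [[0.001,0,0,0],[0.002,0,0,0],[0.004,0,0,0],[0.003,0,0,0],[0,0,0,0]]
  ]
}}

```text
time: 10.13
ee_pos: [0.5445, 0.0854, 0.0554]
tcp_rot: [-180.0, 0.0, -165.5]
wrist_force: [0.3, -0.3, 0.1]
opening: -0.0
grasp_force: 0.0
```

```bash
python3 e.py; python3 - <<'E'
from h import *
w=bot.camera("wrist");cv2.imwrite("pics/w3.png",cv2.resize(w["img"][80:320,180:460],None,fx=2,fy=2))
E
```

```text
[(176, -10.6), (177, -10.1), (179, 3.4), (195, -2.9), (210, 2.7), (211, 2.7)]
176 0.4955 0.496; 177 0.4958 0.4964; 179 0.4966 0.4972; 195 0.503 0.5038; 210 0.509 0.51; 211 0.5094 0.5104; 0.548790001781662 [-0.3757877   0.05034186  0.05548594]
```

View pics/w3.png

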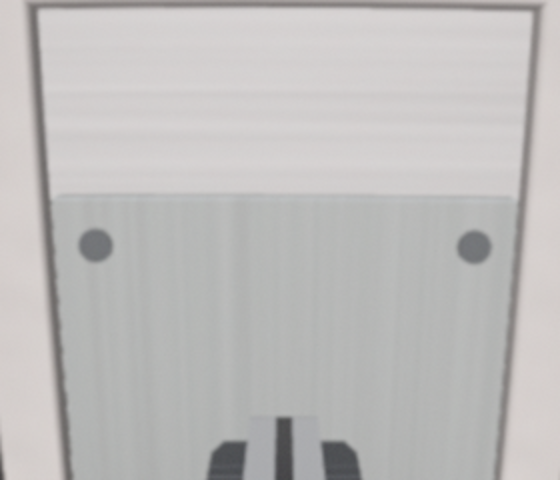

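```bash
python3 - <<'E'
from h import *
w=bot.camera("wrist")
for n,A in (("holes",[(95.5/2+180,246/2+80),(474/2+180,247/2+80)]),("edge",[(52/2+180,197/2+80),(517/2+180,198/2+80)])):
  for z in (.047,.042): P=to_plane(w,A,z); print(n,z,np.linalg.norm(P[0]-P[1]),P.mean(0)@[.968,.252,0])
w["xyz"]=w["xyz"]+np.array([.5352-.5445,.083-.0854,0])
A=[(64+160,84+100),(262+160,84+100)]
for z in (.047,.042): P=to_plane(w,A,z); print("before",z,np.linalg.norm(P[0]-P[1]))
E
```

```text
holes 0.047 0.07579639390361796 0.5064420577875616
holes 0.042 0.07830514587636024 0.5073515323344038
edge 0.047 0.09178154817181726 0.49660627302005816
edge 0.042 0.09481938583372744 0.4971901971921647
before 0.047 0.07830088907913277
before 0.042 0.08089253625161617
```

Holes measure 78.3 mm only at z = 42 mm, so the carrier has dropped. The picture shows its near edge straight at row 197, with bolt holes at (95,246) and (474,247). Next I lift and move aside to see the sockets and the vial.

{"fn": "play_rows", "kwargs": {
  "steps": [
    [[0.004,0,-0.005,0],[0,0,-0.03,0],[0,0,-0.04,0],[0,0,-0.04,0],[0,0,-0.03,0]]
  ]
}}

```text
time: 10.7
ee_pos: [0.5409, 0.0844, 0.204]
tcp_rot: [-180.0, 0.1, -165.5]
wrist_force: [0.4, 0.1, 0.7]
opening: 0.0
grasp_force: 0.0
```

{"fn": "play_rows", "kwargs": {
  "steps": [
    [[0.018,-0.035,0,0],[0.018,-0.035,0,0],[0.018,-0.035,0,0],[0.018,-0.035,0,0],[0,0,0,0]]
  ],
  "gripper": 0.05
}}

```text
time: 11.12
ee_pos: [0.5048, -0.0742, 0.201]
tcp_rot: [-179.9, -0.0, -165.8]
wrist_force: [0.1, 0.2, 0.1]
opening: 0.0496
grasp_force: 0.0
```

```bash
python3 - <<'E'
from h import *
import pickle
w=bot.camera("wrist");o=bot.get_obs();print(o["time"],o["ee_pos"],o["tcp_rot"],w["xyz"],w["attitude"])
pickle.dump(w,open("w4.pkl","wb"));cv2.imwrite("pics/w4.png",w["img"])
u=np.array([.968,.2504]);v=np.array([-.2504,.968])
E
```

```text
11.1667 [ 0.5054718  -0.07196448  0.20093095] [-1.79964478e+02  3.14019615e-02 -1.65756303e+02] [ 0.4372121  -0.09198719  0.34368337] [1.64108404e+02 7.06619257e-02 1.04293993e+02]
```

View pics/w4.png

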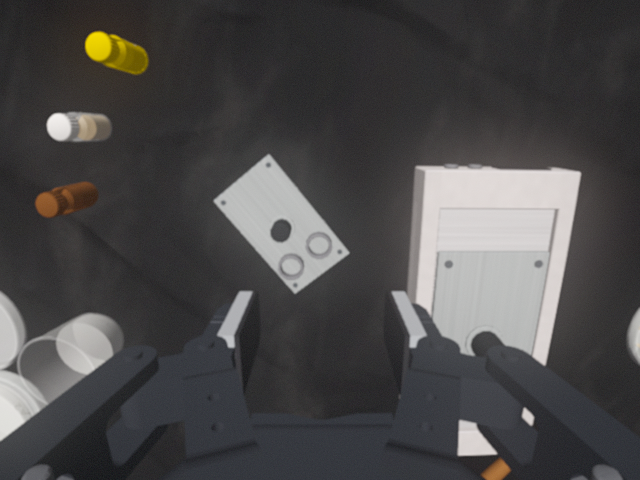

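Wrist picture: white-capped vial cap centre (61,127), foot end right edge at (111,127). The yellow (100,46) and brown (52,203) vials are on either side. Plate holes at (449,264) and (538,264).

```bash
python3 - <<'E'
from h import *
import pickle
w=pickle.load(open("w4.pkl","rb"))
for n,p,z in(("vialtop",(60.5,127),.058),("yellow",(98.5,46),.058),("brown",(51,204),.058),("hole",(449,264.5),.042),("hole",(538.5,264.5),.042)): print(n,to_plane(w,[p],z)[0])
for V in([.479,-.279],[.475,-.286]): print(proj(w,[[*V,.058],[*V,0]]))
E
```

```text
vialtop [ 0.47889012 -0.2819218   0.058     ]
yellow [ 0.41666805 -0.25982941  0.058     ]
brown [ 0.53948285 -0.28501789  0.058     ]
hole [0.51414558 0.03757994 0.042     ]
hole [0.49518705 0.11318291 0.042     ]
[[ 64.16934823 128.0270106 ]
 [105.52561366 128.15427426]]
[[ 55.81579256 120.51799402]
 [ 98.48937077 121.80014646]]
```

{"fn": "play_rows", "kwargs": {
  "steps": [
    [[0.013,-0.0327,0,0],[0.013,-0.0327,0,0],[0.013,-0.0327,0,0],[0.013,-0.0327,0,0],[0.013,-0.0327,0,0]]
  ]
}}

```text
time: 11.58
ee_pos: [0.4843, -0.2443, 0.2006]
tcp_rot: [-180.0, 0.0, -165.4]
wrist_force: [0.8, -0.3, 1.1]
opening: 0.05
grasp_force: 0.0
```

{"fn": "play_rows", "kwargs": {
  "steps": [
    [[0.013,-0.0327,0,0],[0,0,0.04,0],[0,0,0.04,0],[0,0,0.02,0],[0,0,0,0]]
  ]
}}

```text
time: 12.0
ee_pos: [0.478, -0.2767, 0.0952]
tcp_rot: [179.7, -0.3, -165.5]
wrist_force: [0.4, 0.1, -0.3]
opening: 0.0503
grasp_force: 0.0
```

```bash
python3 - <<'E'
from h import *
import pickle
w=bot.camera("wrist");o=bot.get_obs();print(o["time"],o["ee_pos"],o["tcp_rot"])
pickle.dump(w,open("w5.pkl","wb"));cv2.imwrite("pics/w5.png",w["img"])
print(proj(w,[[.479,-.282,.058],[.479,-.282,0]]))
E
```

```text
12.05 [ 0.47913171 -0.27725216  0.09851283] [ 1.79825595e+02 -1.59228673e-01 -1.65450984e+02]
[[311.94064643 276.24910481]
 [313.55624068 244.17879397]]
```

View pics/w5.png

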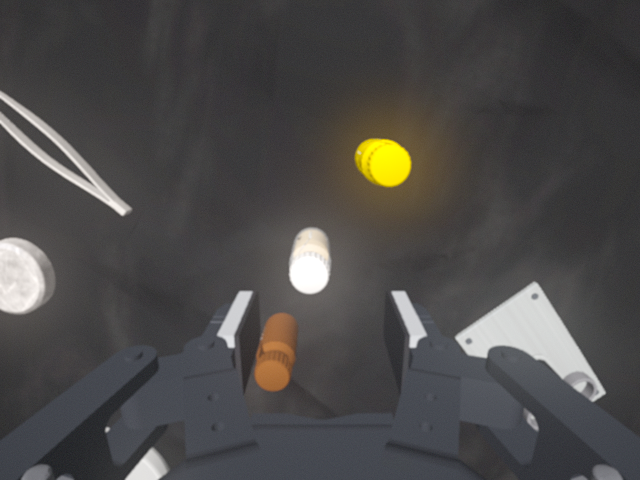

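Vial cap at (310,273), centred between the pads to within a few mm and clear of the brown vial (272,370). Correcting and descending.

{"fn": "play_rows", "kwargs": {
  "steps": [
    [[0.0028,-0.0056,0,0],[0,0,0.02,0],[0,0,0.03,0],[0,0,0.03,0],[0,0,0,0]]
  ]
}}

```text
time: 12.47
ee_pos: [0.4774, -0.2839, 0.0174]
tcp_rot: [179.8, -0.2, -165.5]
wrist_force: [-0.0, 0.0, -0.5]
opening: 0.0499
grasp_force: 0.0
```

{"fn": "play_rows", "kwargs": {
  "steps": [
    [[0,0,0,0],[0,0,0,0],[0,0,0,0],[0,0,0,0],[0,0,0,0]]
  ],
  "gripper": 0.01,
  "squeeze": 25
}}

```text
time: 12.88
ee_pos: [0.4802, -0.2856, 0.0235]
tcp_rot: [-179.8, 0.2, -165.5]
wrist_force: [-1.9, 0.0, 7.2]
opening: 0.0222
grasp_force: 26.2
```

```bash
python3 - <<'E'
from h import *
import pickle
w=bot.camera("wrist");o=bot.get_obs();print(o["time"],o["ee_pos"],o["tcp_rot"],o["opening"],o["grasp_force"])
g=w["img"]; pickle.dump(w,open("w6.pkl","wb"))
b=(g.min(2)>215).astype(np.uint8); b[:, :240]=0;b[:,400:]=0;b[:180]=0
n,l,st,ce=cv2.connectedComponentsWithStats(b); print([(st[i].tolist(),ce[i].round(1).tolist()) for i in range(1,n) if st[i,4]>60])
x,y,z=o["ee_pos"]; print(proj(w,[[x,y,.058]]))
E
```

```text
12.9333 [ 0.48019674 -0.28560644  0.02346738] [-179.8133493     0.19080603 -165.48502141] 0.022114099307302213 26.17242157459259
[([292, 290, 59, 91, 3626], [320.3, 342.1])]
[[323.67873903 357.35044186]]
```

{"fn": "play_rows", "kwargs": {
  "steps": [
    [[0,0,-0.01,0],[0,0,-0.02,0],[0,0,-0.03,0],[0,0,-0.035,0],[0,0,-0.035,0]]
  ]
}}

```text
time: 13.35
ee_pos: [0.4784, -0.2846, 0.1533]
tcp_rot: [-180.0, 0.0, -165.5]
wrist_force: [1.1, -0.1, -0.1]
opening: 0.0222
grasp_force: 25.5
```

{"fn": "play_rows", "kwargs": {
  "steps": [
    [[-0.0272,0.026,0,0],[-0.0272,0.026,0,0],[-0.0272,0.026,0,0],[-0.0272,0.026,0,0],[-0.0272,0.026,0,0]]
  ]
}}

```text
time: 13.77
ee_pos: [0.5787, -0.1233, 0.1525]
tcp_rot: [-179.9, 0.1, -165.5]
wrist_force: [-0.3, 0.1, -0.8]
opening: 0.0226
grasp_force: 25.5
```

{"fn": "play_rows", "kwargs": {
  "steps": [
    [[-0.0272,0.026,0,0],[-0.0272,0.026,0,0],[-0.0272,0.026,0,0],[-0.0272,0.026,0,0],[-0.0272,0.026,0,0]]
  ]
}}

```text
time: 14.18
ee_pos: [0.6777, 0.0369, 0.1523]
tcp_rot: [-180.0, 0.1, -165.5]
wrist_force: [-0.1, -1.7, 0.5]
opening: 0.0221
grasp_force: 25.5
```

{"fn": "play_rows", "kwargs": {
  "steps": [
    [[0,0,0,0],[0,0,0,0],[0,0,0,0],[0,0,0,0],[0,0,0,0]]
  ]
}}

```text
time: 14.6
ee_pos: [0.6766, 0.0339, 0.1512]
tcp_rot: [-180.0, 0.0, -165.6]
wrist_force: [0.4, -0.1, -0.0]
opening: 0.0226
grasp_force: 25.5
```

```bash
python3 - <<'E'
from h import *
import pickle
w=bot.camera("wrist");o=bot.get_obs();print(o["time"],o["ee_pos"],o["tcp_rot"],o["opening"],o["grasp_force"])
pickle.dump(w,open("w7.pkl","wb"));cv2.imwrite("pics/w7.png",cv2.resize(w["img"][60:460,200:640],None,fx=1.5,fy=1.5)[:600,:660])
x,y,z=o["ee_pos"]; print(proj(w,[[x,y,z+.036],[.6273,.0823,.056],[.6153,.1287,.056]]))
E
```

```text
14.65 [0.67653859 0.03399326 0.15112547] [-1.79988703e+02  4.28787444e-02 -1.65574858e+02] 0.022137367883361958 25.51218956708908
[[324.06079821 359.51717525]
 [417.3829732  189.14361695]
 [492.42267299 189.61418644]]
```

View pics/w7.png

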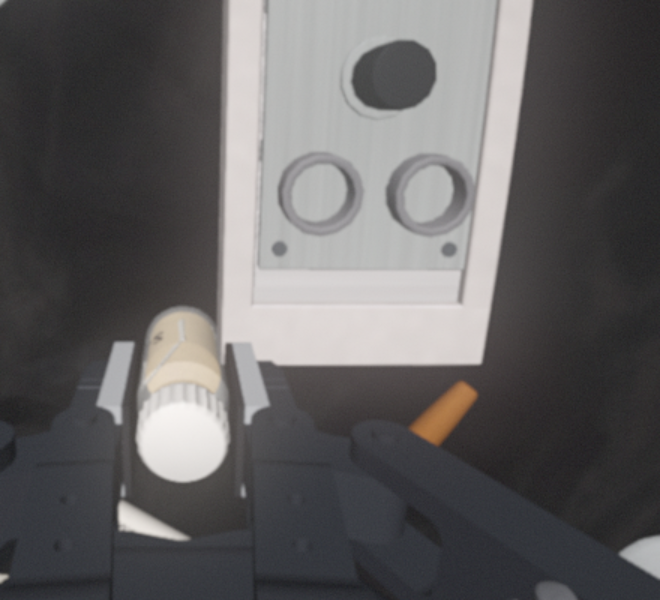

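Picture: right ring top centre at crop (320,193), left (431,194), knob top (407,73). Held vial upright with cap centre (183,438) and base near edge (183,307).

```bash
python3 - <<'E'
from h import *
import pickle
w=pickle.load(open("w7.pkl","rb")); t=np.radians(14.6);u=np.array([np.cos(t),np.sin(t)]);v=np.array([-u[1],u[0]])
f=lambda p:(p[0]/1.5+200-.2,p[1]/1.5+60-.2)
tc=np.array([.67654,.03399,.15113]); a=np.radians(-165.57); tx=np.array([np.cos(a),np.sin(a)]); ty=np.array([np.sin(a),-np.cos(a)])
for n,p,z in(("R",(320.5,193.5),.056),("L",(431,194.5),.056),("hR",(279.5,249),.042),("hL",(449,249.5),.042),("edgeR",(258,269),.042),("edgeL",(461,270),.042),("knobfootR?",(380,80),.042)):
    P=to_plane(w,[f(p)],z)[0,:2]; d=P-tc[:2]; print(n,P.round(4),"al,lat",(P@u).round(4),(P@v).round(4),"rel TCP tool",(d@tx).round(4),(d@ty).round(4))
for h in(.030,.0345,.038): P=to_plane(w,[f((183,438))],tc[2]+h)[0,:2]-tc[:2]; print("cap",h,P@tx,P@ty)
for h in(-.020,-.0235,-.027): P=to_plane(w,[f((183,307))],tc[2]+h)[0,:2]-tc[:2]; print("base ctr",h,P@tx-.0115,P@ty)
E
```

```text
R [0.6277 0.0798] al,lat 0.6276 -0.081 rel TCP tool 0.0358 0.0566
L [0.6161 0.1254] al,lat 0.6278 -0.034 rel TCP tool 0.0358 0.1035
hR [0.6575 0.0734] al,lat 0.6548 -0.0947 rel TCP tool 0.0086 0.0429
hL [0.638  0.1491] al,lat 0.655 -0.0165 rel TCP tool 0.0086 0.1211
edgeR [0.6689 0.0667] al,lat 0.6641 -0.1041 rel TCP tool -0.0007 0.0336
edgeL [0.6457 0.1583] al,lat 0.6648 -0.0096 rel TCP tool -0.0011 0.1281
knobfootR? [0.5764 0.0934] al,lat 0.5813 -0.0549 rel TCP tool 0.0822 0.0825
cap 0.03 -0.0009374547810221606 -0.000714334384887381
cap 0.0345 0.0018943044694972801 -0.0007206602940884967
cap 0.038 0.004096783886567863 -0.000725580445689398
base ctr -0.02 0.0009427530919578191 -0.0006896153002893375
base ctr -0.0235 -0.00029520399794821274 -0.0006856752558382106
base ctr -0.027 -0.0015331610878542429 -0.0006817352113870832
```

{"fn": "play_rows", "kwargs": {
  "steps": [
    [[0.018,0.029,0,0],[0.017,0.0285,0,0],[0,0,0.025,0],[0,0,0.025,0],[0,0,0.013,0]]
  ]
}}

```text
time: 15.07
ee_pos: [0.6273, 0.0816, 0.0854]
tcp_rot: [180.0, -0.1, -165.5]
wrist_force: [-0.3, -0.1, -0.3]
opening: 0.0225
grasp_force: 25.5
```

{"fn": "play_rows", "kwargs": {
  "steps": [
    [[0,0,0,0],[0,0,0,0],[0,0,0,0],[0,0,0,0],[0,0,0,0]]
  ]
}}

```text
time: 15.48
ee_pos: [0.6293, 0.0818, 0.0886]
tcp_rot: [-180.0, 0.1, -165.5]
wrist_force: [-0.3, 0.5, -0.5]
opening: 0.0223
grasp_force: 25.5
```

```bash
python3 - <<'E'
from h import *
import pickle
w=bot.camera("wrist");o=bot.get_obs();print(o["time"],o["ee_pos"],o["tcp_rot"])
pickle.dump(w,open("w8.pkl","wb"));cv2.imwrite("pics/w8.png",cv2.resize(w["img"][130:380,220:480],None,fx=2.4,fy=2.4))
t=np.linspace(0,6.283,40)
C=o["ee_pos"]*1; 
P=proj(w,[[.6277,.0798,.056],[.6161,.1254,.056]]);print((P-[220,130])*2.4)
E
```

```text
15.5333 [0.62912904 0.0819003  0.08837736] [-1.79990744e+02  8.68994044e-02 -1.65508692e+02]
[[239.59955627 350.33918236]
 [469.75713623 350.95737903]]
```

View pics/w8.png

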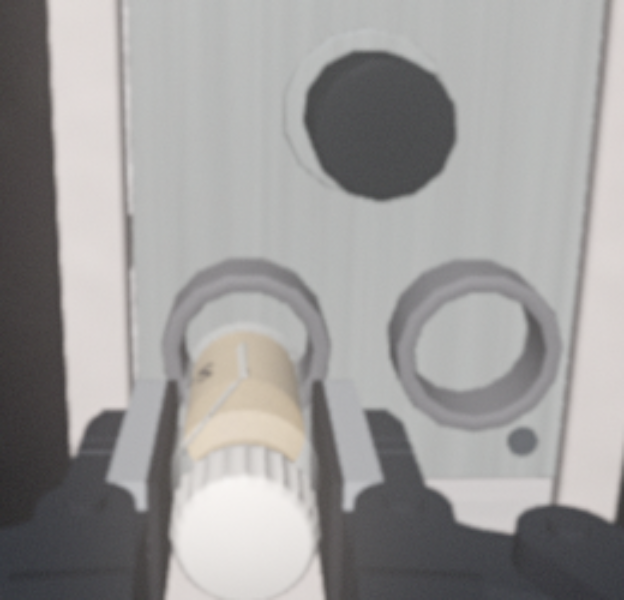

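Picture: ring top x 163–330, its near inner edge at row 290. Vial base edge is at row 322 with x 190–297. The left ring's outer circle is centred at (474,345). I'll compute the small residual.

```bash
python3 - <<'E'
from h import *
import pickle
w=pickle.load(open("w8.pkl","rb")); tc=np.array([.6291,.0819,.0884]); a=np.radians(-165.5); tx=np.array([np.cos(a),np.sin(a)]); ty=np.array([np.sin(a),-np.cos(a)])
def g(n,p,z,off=0):
    P=to_plane(w,[(p[0]/2.4+220-.3,p[1]/2.4+130-.3)],z)[0,:2]-tc[:2]; print(n,(P@tx+off).round(4),(P@ty).round(4))
g("ring near inner",(246,290),.056,-.0135); g("ring near outer",(246,258),.056,-.0175)
g("left ring",(474.5,345),.056); g("left inner near",(475,290),.056,-.0135); g("hole L",(522,441),.042,0)
g("knob top",(380,125),.072,-.048)
for h in(.020,.0235,.026): g("base",(243.5,322),tc[2]-h,-.0115)
g("cap",(243,536),tc[2]+.0345)
E
```

```text
ring near inner 0.0014 -0.0005
ring near outer 0.004 -0.0005
left ring 0.0031 0.0461
left inner near 0.0014 0.0454
hole L -0.0256 0.0625
knob top 0.0018 0.0226
base 0.001 -0.001
base -0.0002 -0.001
base -0.0011 -0.001
cap 0.0013 -0.0011
```

{"fn": "play_rows", "kwargs": {
  "steps": [
    [[0.0015,0,0,0],[0,0,0.004,0],[0,0,0.004,0],[0,0,0.004,0],[0,0,0,0]]
  ]
}}

```text
time: 15.95
ee_pos: [0.6266, 0.0816, 0.0739]
tcp_rot: [180.0, -0.1, -165.5]
wrist_force: [0.9, -0.4, -0.2]
opening: 0.0223
grasp_force: 25.4
```

{"fn": "play_rows", "kwargs": {
  "steps": [
    [[0,0,0.002,0],[0,0,0.002,0],[0,0,0.001,0],[0,0,0,0],[0,0,0,0]]
  ]
}}

```text
time: 16.37
ee_pos: [0.6271, 0.0816, 0.0703]
tcp_rot: [-180.0, -0.0, -165.5]
wrist_force: [0.3, -0.1, -1.3]
opening: 0.0222
grasp_force: 25.5
```

{"fn": "play_rows", "kwargs": {
  "steps": [
    [[0,0,0.001,0],[0,0,0.001,0],[0,0,0.001,0],[0,0,0,0],[0,0,0,0]]
  ]
}}

```text
time: 16.78
ee_pos: [0.627, 0.0816, 0.0672]
tcp_rot: [-180.0, -0.0, -165.5]
wrist_force: [0.3, -0.4, 0.9]
opening: 0.0222
grasp_force: 25.5
```

{"fn": "play_rows", "kwargs": {
  "steps": [
    [[0,0,0.0005,0],[0,0,0.0005,0],[0,0,0.0005,0],[0,0,0,0],[0,0,0,0]]
  ]
}}

```text
time: 17.2
ee_pos: [0.627, 0.0816, 0.0657]
tcp_rot: [-180.0, -0.0, -165.5]
wrist_force: [-0.2, -0.2, -0.5]
opening: 0.0222
grasp_force: 25.5
```

{"fn": "play_rows", "kwargs": {
  "steps": [
    [[0,0,0.0005,0],[0,0,0.0005,0],[0,0,0,0],[0,0,0,0],[0,0,0,0]]
  ]
}}

```text
time: 17.62
ee_pos: [0.6272, 0.0816, 0.0655]
tcp_rot: [-180.0, 0.0, -165.5]
wrist_force: [-1.9, -0.5, 5.3]
opening: 0.0223
grasp_force: 26.0
```

{"fn": "play_rows", "kwargs": {
  "steps": [
    [[0,0,0,0],[0,0,0,0],[0,0,0,0],[0,0,0,0],[0,0,0,0]]
  ],
  "gripper": 0.042
}}

```text
time: 18.03
ee_pos: [0.627, 0.0816, 0.0646]
tcp_rot: [180.0, -0.0, -165.5]
wrist_force: [0.2, 0.6, -0.6]
opening: 0.0419
grasp_force: 0.0
```

{"fn": "play_rows", "kwargs": {
  "steps": [
    [[0,0,-0.005,0],[0,0,-0.015,0],[0,0,-0.03,0],[0,0,-0.035,0],[0,0,-0.035,0]]
  ]
}}

```text
time: 18.45
ee_pos: [0.6265, 0.0816, 0.1861]
tcp_rot: [180.0, -0.1, -165.5]
wrist_force: [0.1, 0.0, -0.0]
opening: 0.0421
grasp_force: 0.0
```

{"fn": "play_rows", "kwargs": {
  "steps": [
    [[0,-0.02,0,0],[0,-0.035,0,0],[0,-0.035,0,0],[0,-0.03,0,0],[0,0,0,0]]
  ]
}}

```text
time: 18.87
ee_pos: [0.6579, -0.0394, 0.1847]
tcp_rot: [-179.9, -0.0, -165.7]
wrist_force: [-0.4, 0.0, -0.8]
opening: 0.0417
grasp_force: 0.0
```

```bash
python3 - <<'E'
from h import *
w=bot.camera("wrist");s=bot.camera("scene");t=bot.camera("top");o=bot.get_obs();print(o["time"],o["ee_pos"],o["wrist_force"])
r=lambda a:cv2.resize(a,(400,300),interpolation=cv2.INTER_CUBIC)
cv2.imwrite("pics/f.png",np.vstack([np.hstack([r(w["img"]),r(w["img"][140:380,320:640])]),np.hstack([r(s["img"][190:280,260:380]),r(t["img"][170:305,225:405])])]))
E
```

```text
19.0167 [ 0.65707614 -0.03470316  0.18486829] [0.47884415 0.30100072 0.15768217]
```

View pics/f.png

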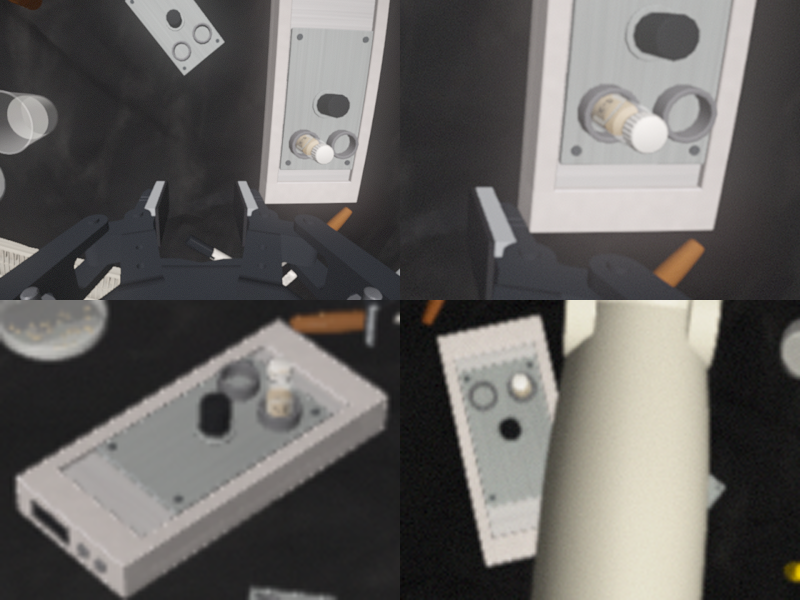

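The vial stands upright in the right socket, the carrier is flush, and the bystanders in view stand where they were. Handing in.

```bash
python3 -c "
from workcell import bot
print(bot.job_done())"
```

```text
the job is handed in; nothing more can be done
None
```

I slid the carrier about 37 mm until it dropped flush into its slots, stood the white-capped vial upright in the right socket and let go, then handed the job in at about 19 s; the arm never went near the cup, tape roll or dish.

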